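# Light the ammonite on the preparation bench

### The job

Light the ammonite so that it can be prepared under the work lamp: tip the lamp's head down until it points straight at the middle of the ammonite, and turn the selector on the lamp's back to medium, the mark of two bars, so that it sits in its click. Leave the fossil and the other things on the bench where they are.

Things in the scene. Friction and masses are not known exactly. Their poses are not given: they have to be found in the camera images.
- lamp: LED work lamp on a steel H-shaped stand bolted to the bench, immovable. Origin on the bench under its middle; x = the way it shines (away from the robot), z up. Feet: tubes 29 mm thick along x at y = +-116 mm, from x = -130 to +135 mm, joined by a cross tube at x = 0. Red flat uprights at y = +-116 mm carry the head's hinge; black clamp knobs stand out to y = +-140 mm.
- hinge (a point): middle of the head's hinge axis, fixed on the stand 235 mm above the bench, straight above the lamp's origin. The axis is level, along the lamp's y.
- head (a joint): tilt of the lamp's head about that hinge, rad: 0 = shines level along the lamp's x, growing as the face tips down (range -0.3 to 1.3). The hinge is stiff: it turns at about 0.8 N m (some 8 N at the handle) and stays where it is left. The head starts nearly level.
- lens (a point): middle of the lamp's glass, 30 mm in front of the hinge axis; turns with the head. Its x = the line of aim, the way the lamp shines, which passes through the hinge axis; y along the hinge; z up the face to the handle. The head, red-framed with a black back, is 190 mm wide (y) and 110 mm high (z), from 32 mm before the hinge to 40 mm behind it.
- handle (a point): middle of the handle on top of the head: a straight round black rubber bar 24 mm thick, 130 mm long, along the hinge direction, 100 mm from the hinge axis (in the face's up direction), on a 12 mm steel arm near each end (68 mm from the middle). A 33 mm gap lies between bar and head. Its frame is that of lens; it goes round with the head. The bar turns in a light grip.
- selector (a joint): turn of the rotary selector on the lamp's back, rad, growing clockwise seen from behind the lamp. Clicks: 0 = off (red dot), 0.6 = low (one bar), 1.2 = medium (two bars), 1.8 = full (three bars); stops just beyond the first and last. Let go near a click, it springs into it; passing between clicks takes up to about 0.2 N m. It starts at off or at low.
- dial (a point): centre of the face of the round aluminium dial plate (102 mm across) in the middle of the head's back, 45 mm behind the hinge axis. Frame as lens, turning with the head. The selector stands on it and turns about its x, the line of aim. The four black or red marks lie round the selector, 42 mm from its axis: 0.9 and 0.3 rad left of the face's up, 0.3 and 0.9 rad right of it.
- selector_grip (a point): on the selector's axis at the height to grip, 74 mm behind the hinge axis. The selector: black bar 62 mm long, 15 wide, 34 tall, on a round skirt 66 across, 6 thick; white line to its pointing end. This point is 11 mm under the bar's top, 23 mm over the skirt. Frame: x into the lamp, z to the pointing end, y across the bar. At joint 0 it points 0.9 rad left of the face's up, at 1.2 0.3 rad right.
- ammonite (a point): middle of the brown coiled ammonite, 64 mm across, on the upper face of the fossil block, 46 mm above the bench. This is the point to aim at; it lies in front of the lamp, within about a centimetre of straight ahead.
- fossil: grey stone block 125 x 100 x 44 mm, 0.75 kg, loose on the bench in front of the lamp, with the ammonite on top (up to 54 mm). Origin at the centre of its underside.
- slab: loose flat piece of pale stone, 130 x 85 x 30 mm, to the lamp's left; origin at the centre of its underside. Not to be moved.
- brush: loose brush with a dark wooden handle, 180 mm long along x, 20 mm thick, to the lamp's right; origin under its middle. Not to be moved.
- jar: loose amber glass jar with a black cap, 60 mm across, 85 mm tall, to the lamp's right, nearer the robot than the brush; origin at the centre of its base. Not to be moved.
There are look-alikes about, which are no part of the job. There is more than one size of the fossil; the one meant has the size given above.

How it is judged:
By the outcome, as a careful person would: the job done as asked, in the order asked, and still so for the second after the job is handed in, with the robot touching nothing.
It also fails if it takes over 45 s, if anything falls off the work surface, if the arm or the gripper's body presses on something with over 40 N, if the wrist force passes 120 N, or if a joint passes its speed limit or range.

### The arm

A 6-joint arm with a two-finger parallel gripper is mounted at the origin on the work surface. World frame = base frame: x ahead of the robot, y to its left, z up, the work surface at z = 0. Lengths are in mm, angles in rad, forces in N, time in s.
With the tool pointing down it reaches from about 400 to 925 mm from the base axis. Payload 12.5 kg.
Tool frame: the origin (TCP) lies on the centre line of the jaws, within the pads' length; the fingertips stand 8 mm ahead of it and the grasp point (between the pads) lies 11 mm behind it; z points along the fingers, x is the direction in which the jaws open and shut, and the axes are right-handed (so a half turn about z gives the same grasp; the last joint's range is limited). The gripper opens to 95 mm and grips with 3 to 60 N. Pads are 20 mm wide; open, the fingers measure 119 mm over their backs; the gripper's body (75 mm by 180 mm) begins 59 mm behind the grasp point.
Start: joints at [1.152, 0.491, 1.559, -0, 1.092, -0.106], TCP at [192.31, 594.695, 222.661] pointing down, gripper open.
Joint ranges: [-3.1, 3.1], [-0.84, 2.19], [0.05, 2.79], [-1.13, 4.28], [0.06, 2.93], [-2.69, 2.69]. Speed limits (rad/s): [2.22, 2.22, 2.79, 3.14, 3.14, 3.14].

### API

Orientations are given as [roll, pitch, yaw] about the fixed x, y, z axes, in that order (R = Rz(yaw) Ry(pitch) Rx(roll)).
In Python, from cell import env gives the robot as it stands. The module is installed in compiled form; this text tells all that it offers.
- The arm moves only by the tool send_rows, never from a script. Its argument "moves" is a list that holds one entry, the list of rows, each a list of 6 numbers: the shift along the tool's x, y, z as a fraction of full scale, then the turn, a rotation vector about the tool's x, y, z as a fraction of full scale. A call has 1 to 12 rows; each row is the pose to reach, as a shift and turn from the pose commanded when the call began, along the tool's axes at that moment; what a row does not reach only later rows make up. Full scale, the value 1, is 0.3 m for a shift and 90 degrees for a turn. A row lasts 1/12 s, in which the tool goes at most 41.7 mm and 7.16 degrees, less where a joint would pass 70% of its speed; a pose out of reach is approached as far as the arm can. A call with a number of a shift or a turn outside -1 to 1 is refused whole. A call with a gripper value outside its range is refused whole. "grip" is the gripper's target within -1 to 1 (shut at 1, half-way at 0, fully open at -1), set as the call begins (left out, the last holds). The fingers move at their own pace and stop on an object; the grip force is fixed at half the most. Time passes only in rows, so rows that repeat a pose let the fingers close. It gives the time, the measured TCP pose, the force and the opening at its end, in the units of the state.
- env.state(): the state, without advancing time (a new reading comes with each control period).
- env.read_camera(name): name is "scene" or "side" or "wrist"; returns a dict with "image" (384x512x3 uint8, red, green, blue), "mtx" (3x3 intrinsics, pixels), "T" (4x4, takes a point from camera to world coordinates); the wrist camera has in their place "mount" (4x4, takes a point from camera to tool coordinates, whose origin is the TCP and whose axes are the tool frame's). Camera axes: x right, y up, looking along -z (the intrinsics and any distortion apply to the point x, -y, -z); pixel columns grow to the right and rows downward; lengths in mm; the calibration is good to about 2 mm. A picture is of the moment at which its call begins: read the wrist's pose just before it. There is no depth.
- env.job_done(): hands the job in, once; it reports no verdict.
Trained networks look in the newest picture that a camera, given by its name, has taken for a name from the list of things; names that differ only in an ending like _2 or _b are one class to them, and where a whole thing is asked for, a point or a joint stands for the part that bears it (a point fixed in the world has none). Each returns a list of dicts, best first, with "confidence" (0 to 1); they miss things now and then, are a little off and sometimes report something else, mostly with a low value. They report only what shows in the picture. A call takes as long as a camera call. They do not tell look-alikes from the thing itself.
- env.look_for(camera, thing): "xy" ([column, row] in pixels, amid what is visible of it).
- env.outline_of(camera, thing): "region" (384x512 bool, what is visible of it) and "xy" ([column, row] in pixels, amid what is visible of it).
The state is a dict: "t": time; "joints": joint angles; "qvel": joint speeds; "tau": joint torques, N m; "eef_pos": TCP position; "tcp_rot": TCP orientation; "ft_force": force on the tool from outside, world axes, zero at the start; "moment": the same for the moment, N m; "opening": opening from 0.0 (shut) to 1.0 (fully open).
Only numpy, scipy, OpenCV 4.12 (cv2) and the standard library are available. Lean on these libraries where they do the work, as an engineer would, in place of code of your own. Each camera call takes 0.05 s, during which the arm holds its last target. There are 200 camera calls.

## Working session

There is one attempt and no reset: what is moved stays moved. The work goes in short steps, Python scripts to look and compute and a tool call to move; the robot and the scene stay as the last step left them, time stands still between calls to the robot, and variables do not carry over. Pictures are saved under pics/ and viewed, about 8 in all and at most 12, crops included, and the job is handed in when it is done.

Besides the shell and the picture viewer there is one more tool, called after "Request:" in YAML: its name, and indented under it one key for each argument. send_rows: Moves the arm, as the interface text tells. Its arguments: {"type":"object","properties":{"moves":{"type":"array","items":{"type":"array","items":{"type":"array","items":{"type":"number"}}}},"grip":{"type":"number"}},"required":["moves"]}

```bash
mkdir -p pics; cat > h.py <<'E'
import numpy as np, cv2
from cell import env
from scipy.spatial.transform import Rotation as R
np.set_printoptions(precision=3,suppress=True)
E
python3 - <<'E'
from h import *
s=env.state();print({k:s[k] for k in('t','eef_pos','tcp_rot','opening')})
ims=[]
for n in('scene','side'):
    c=env.read_camera(n);cv2.imwrite(f'pics/{n}.png',c['image'][:,:,::-1]);print(n,c['mtx'].tolist(),np.round(c['T'],3).tolist(),c.keys())
    for t in('lamp','head','handle','dial','selector','lens','ammonite','fossil','slab','brush','jar'):
        print(t,[(np.round(d['xy']).tolist(),round(d['confidence'],2)) for d in env.look_for(n,t)][:4])
E
```

```text
{'t': 0.0, 'eef_pos': array([192.22 , 594.452, 222.063]), 'tcp_rot': array([-3.141,  0.001,  1.258]), 'opening': 1.0007002115419663}
scene [[377.38468216375486, 0.0, 259.4781842501741], [0.0, 377.38468216375486, 188.88690635789285], [0.0, 0.0, 1.0]] [[0.534, -0.52, 0.667, 1319.569], [0.846, 0.327, -0.422, -377.912], [0.002, 0.789, 0.614, 867.426], [0.0, 0.0, 0.0, 1.0]] dict_keys(['image', 'mtx', 'T'])
lamp [([224.0, 198.0], 0.62), ([228.0, 184.0], 0.42)]
head [([226.0, 181.0], 0.78)]
handle [([227.0, 180.0], 0.63)]
dial [([224.0, 198.0], 0.69), ([228.0, 181.0], 0.61)]
selector [([226.0, 181.0], 0.28)]
lens [([227.0, 183.0], 0.89), ([183.0, 306.0], 0.74)]
ammonite [([333.0, 270.0], 0.94), ([271.0, 272.0], 0.8), ([319.0, 166.0], 0.65)]
fossil [([332.0, 269.0], 0.96), ([275.0, 269.0], 0.89), ([319.0, 166.0], 0.64)]
slab [([284.0, 208.0], 0.59)]
brush [([181.0, 306.0], 0.71)]
jar [([143.0, 262.0], 0.75)]
side [[465.7118412453161, 0.0, 253.49988576933814], [0.0, 465.7118412453161, 186.56235007270155], [0.0, 0.0, 1.0]] [[0.986, 0.133, -0.104, 421.506], [-0.169, 0.746, -0.644, -948.304], [-0.009, 0.653, 0.758, 1387.773], [0.0, 0.0, 0.0, 1.0]] dict_keys(['image', 'mtx', 'T'])
lamp [([253.0, 212.0], 0.83), ([306.0, 290.0], 0.55)]
head [([250.0, 196.0], 0.56), ([224.0, 188.0], 0.3)]
handle [([250.0, 195.0], 0.96)]
dial [([252.0, 196.0], 0.71)]
selector [([248.0, 195.0], 0.28)]
lens [([251.0, 192.0], 0.76)]
ammonite [([297.0, 219.0], 0.87), ([312.0, 187.0], 0.62)]
fossil [([311.0, 187.0], 0.8), ([302.0, 221.0], 0.69), ([200.0, 150.0], 0.63), ([235.0, 201.0], 0.61)]
slab [([223.0, 186.0], 0.7)]
brush [([306.0, 289.0], 0.56), ([236.0, 203.0], 0.33)]
jar [([251.0, 302.0], 0.66), ([234.0, 200.0], 0.2)]
```

View pics/scene.png

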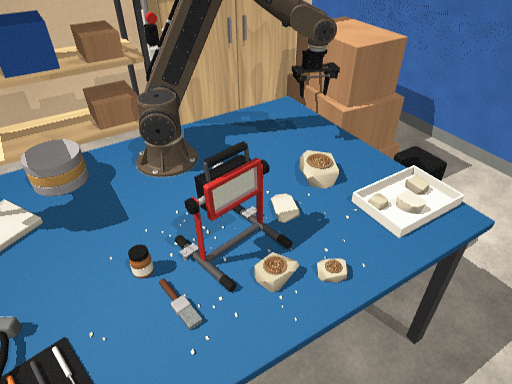

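View pics/side.png

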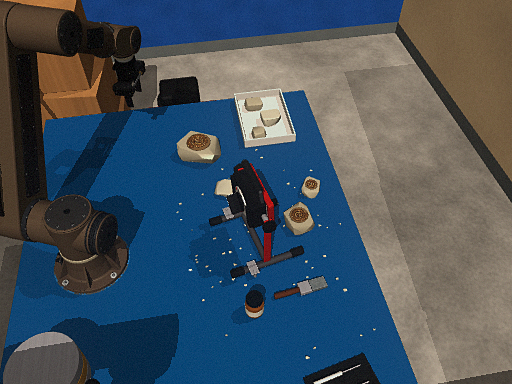

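The scene view shows the lamp at (225,205), with the ammonite block in front at (274,266) and look-alikes at (332,268) and (320,165). In the side view the lamp is at (255,210) and the ammonite at (298,216). Next I'll zoom in on both.

```bash
python3 - <<'E'
from h import *
a=cv2.imread('pics/scene.png')[135:300,165:305];b=cv2.imread('pics/side.png')[145:285,195:335]
a=cv2.resize(a,(476,561),interpolation=cv2.INTER_CUBIC)[:,:]   #3.4x
b=cv2.resize(b,None,fx=2.8,fy=2.8,interpolation=cv2.INTER_CUBIC)
a=cv2.resize(a,(400,471))
o=np.zeros((471,800,3),np.uint8);o[:,:400]=a;o[:392,400:792]=b
cv2.imwrite('pics/z.png',o)  # left: 20/7 px ; right 2.8
E
```

```text
(no output)
```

View pics/z.png

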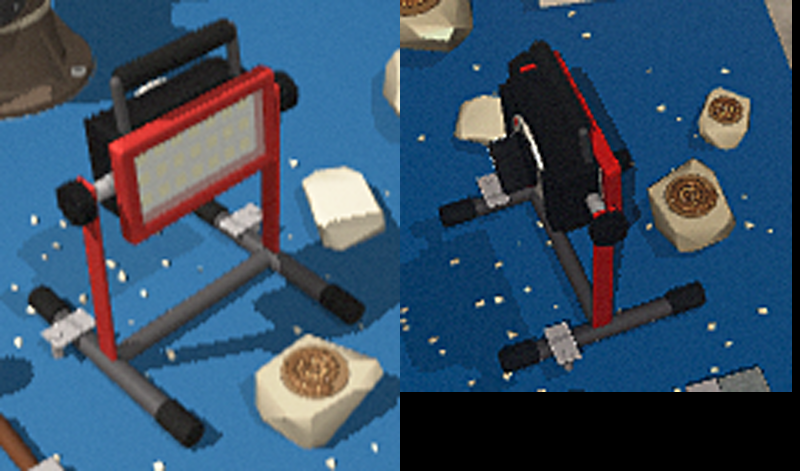

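```bash
cat >> h.py <<'E'
SC=(np.array([[377.38468,0,259.47818],[0,377.38468,188.88691],[0,0,1]]),np.array([[0.534,-0.52,0.667,1319.569],[0.846,0.327,-0.422,-377.912],[0.002,0.789,0.614,867.426],[0,0,0,1]]))
def proj(K,T,P):
    P=np.atleast_2d(P);c=(P-T[:3,3])@T[:3,:3];c=c*[1,-1,-1];q=c@K.T;return q[:,:2]/q[:,2:]
def lampT(p):  # x,y,yaw
    T=np.eye(4);T[:3,:3]=R.from_euler('z',p[2]).as_matrix();T[:2,3]=p[:2];return T
E
python3 - <<'E'
from h import *
from scipy.optimize import least_squares
C={n:env.read_camera(n) for n in('scene','side')}
import pickle;pickle.dump({n:(C[n]['mtx'],C[n]['T']) for n in C},open('cams.pkl','wb'))
P={n:(C[n]['mtx'],C[n]['T']) for n in C}
L=[('scene',(0,-130,235),(192,205.7)),('side',(0,-130,235),(270,226.4)),('scene',(130,-116,14.5),(230.8,285.5)),('side',(130,-116,14.5),(298.6,250.7)),
('scene',(-125,-116,14.5),(179.7,239.3)),('side',(-125,-116,14.5),(236.8,272.9)),('scene',(130,116,14.5),(286.5,241.8)),('side',(-125,116,14.5),(214.6,220.7)),('scene',(0,130,235),(265.5,167.2))]
def f(p):
    T=lampT(p);return np.concatenate([proj(*P[n],T[:3,:3]@np.array(l)+T[:3,3])[0]-np.array(u) for n,l,u in L])
r=least_squares(f,[600,0,0],loss='soft_l1');print(r.x);print(f(r.x).reshape(-1,2))
am=[('scene',(275.3,264.5)),('side',(298.6,214.6))]
g=lambda p:np.concatenate([proj(*P[n],p)[0]-u for n,u in am])
a=least_squares(g,[700,0,46]);print(a.x,a.fun)
T=lampT(r.x);print('ammo in lamp',T[:3,:3].T@(a.x-T[:3,3]))
for n in P:
  for t in('ammonite','fossil','handle'):
    print(n,t,[(np.round(d['xy'],1).tolist(),int(d['region'].sum())) for d in env.outline_of(n,t)][:4])
E
```

```text
[575.61   -4.422   0.195]
[[-1.159  0.574]
 [-0.353 -0.547]
 [ 0.535  1.705]
 [ 2.986 -1.622]
 [-0.662 -0.473]
 [-4.326 -0.629]
 [ 2.411  3.161]
 [-2.924 -0.226]
 [-1.898 -0.271]]
[743.379  39.052  42.174] [-0.371  0.51  -0.275 -0.766]
ammo in lamp [173.011  10.173  42.174]
scene ammonite [([331.8, 272.9], 606), ([320.2, 167.2], 1183)]
scene fossil [([318.8, 163.1], 1169), ([333.8, 269.9], 677), ([274.9, 268.1], 1150)]
scene handle [([225.5, 182.8], 3523)]
side ammonite [([300.9, 218.6], 682), ([199.8, 149.9], 1130), ([311.9, 187.8], 294)]
side fossil [([199.5, 150.8], 1104), ([301.3, 218.8], 717), ([311.0, 184.8], 314)]
side handle [([248.3, 194.1], 2001)]
```

```bash
cat >> h.py <<'E'
import pickle
LP=[575.61,-4.422,0.195]
def Rt(pitch,yaw=LP[2],spin=0): # tool z: down when pitch=0, tipped towards lamp +x by pitch; tool x = lamp x at pitch 0
    return R.from_euler('z',yaw)*R.from_euler('y',-pitch)*R.from_euler('x',np.pi)*R.from_euler('z',spin)
def row(pos,Rg,p0=None,R0=None):
    s=env.state();p0=np.array(s['eef_pos']) if p0 is None else np.array(p0);R0=R.from_euler('xyz',s['tcp_rot']) if R0 is None else R0
    d=R0.inv().apply(np.array(pos)-p0)/300;w=(R0.inv()*Rg).as_rotvec()/(np.pi/2)
    return np.round(np.r_[d,w],4)
def L2W(l,p=None):
    T=lampT(p or LP);return T[:3,:3]@np.array(l,float)+T[:3,3]
E
python3 - <<'E'
from h import *
c=env.read_camera('wrist');print(c['mtx'],c['mount'])
print(Rt(0).apply(np.eye(3)))
t1=np.array([380,300,450.]);t2=L2W([-60,0,480])
print(t2,row(t1,Rt(0,.75)),row(t2,Rt(0),t1,Rt(0,.75)))
E
```

```text
[[318.224   0.    259.828]
 [  0.    318.224 191.589]
 [  0.      0.      1.   ]] [[   1.      -0.      -0.001   -0.625]
 [  -0.      -0.97    -0.243  -68.5  ]
 [  -0.       0.243   -0.97  -161.923]
 [   0.       0.       0.       1.   ]]
[[ 0.981  0.194  0.   ]
 [ 0.194 -0.981  0.   ]
 [ 0.    -0.    -1.   ]]
[516.747 -16.048 480.   ] [-0.742  0.897 -0.758 -0.    -0.     0.323] [-0.385  1.081 -0.1    0.    -0.     0.353]
```

```bash
python3 - <<'E'
from h import *
t1=np.array([400,240,460.]);t2=L2W([-60,0,480])
print(t2,row(t1,Rt(0,.75)),row(t2,Rt(0),t1,Rt(0,.75)))
E
```

```text
[516.747 -16.048 480.   ] [-0.912  1.022 -0.791 -0.    -0.     0.323] [-0.297  0.89  -0.067  0.    -0.     0.353]
```

Request:
send_rows:
  moves:
    - [[-0.9,0.98,-0.79,0,0,0.323],[-0.9,0.98,-0.79,0,0,0.323],[-0.9,0.98,-0.79,0,0,0.323],[-0.9,0.98,-0.79,0,0,0.323],[-0.9,0.98,-0.79,0,0,0.323],[-0.9,0.98,-0.79,0,0,0.323],[-0.9,0.98,-0.79,0,0,0.323],[-0.9,0.98,-0.79,0,0,0.323],[-0.9,0.98,-0.79,0,0,0.323],[-0.9,0.98,-0.79,0,0,0.323],[-0.9,0.98,-0.79,0,0,0.323],[-0.9,0.98,-0.79,0,0,0.323]]

```text
t: 2.65
eef_pos: [391.1, 244.0, 463.1]
tcp_rot: [3.139, -0.005, 0.747]
ft_force: [0.0, 0.4, 0.4]
opening: 0.999
```

```bash
python3 - <<'E'
from h import *
s=env.state();print(s['t'],s['eef_pos'],s['tcp_rot']);print(row(L2W([-60,0,480]),Rt(0)))
E
```

```text
2.65 [391.105 243.993 463.082] [ 3.139 -0.005  0.747]
[-0.282  0.921 -0.055  0.001 -0.003  0.352]
```

Request:
send_rows:
  moves:
    - [[-0.28,0.92,-0.055,0,0,0.352],[-0.28,0.92,-0.055,0,0,0.352],[-0.28,0.92,-0.055,0,0,0.352],[-0.28,0.92,-0.055,0,0,0.352],[-0.28,0.92,-0.055,0,0,0.352],[-0.28,0.92,-0.055,0,0,0.352],[-0.28,0.92,-0.055,0,0,0.352],[-0.28,0.92,-0.055,0,0,0.352],[-0.28,0.92,-0.055,0,0,0.352],[-0.28,0.92,-0.055,0,0,0.352]]

```text
t: 3.48
eef_pos: [515.6, -11.4, 475.8]
tcp_rot: [-3.141, 0.0, 0.197]
ft_force: [1.1, 0.1, 0.4]
opening: 1.0
```

```bash
cat >> h.py <<'E'
def wrist(fn):
    s=env.state();c=env.read_camera('wrist');T=np.eye(4);T[:3,:3]=R.from_euler('xyz',s['tcp_rot']).as_matrix();T[:3,3]=s['eef_pos']
    T=T@c['mount'];cv2.imwrite(f'pics/{fn}.png',c['image'][:,:,::-1]);pickle.dump((c['mtx'],T,s),open(f'{fn}.pkl','wb'));print(s['t'],s['eef_pos'],s['tcp_rot']);return c['mtx'],T
E
python3 - <<'E'
from h import *
K,T=wrist('w1')
for l in [(0,0,235),(0,65,335),(0,-65,335),(0,0,335),(173,10,46),(0,-130,235),(0,130,235)]: print(l,proj(K,T,L2W(l))[0])
E
```

```text
3.4833 [515.582 -11.427 475.835] [-3.141  0.     0.197]
(0, 0, 235) [307.287 170.479]
(0, 65, 335) [325.658 120.533]
(0, -65, 335) [318.99  250.103]
(0, 0, 335) [322.156 188.584]
(173, 10, 46) [386.007 147.327]
(0, -130, 235) [303.639 263.268]
(0, 130, 235) [311.542  62.235]
```

View pics/w1.png

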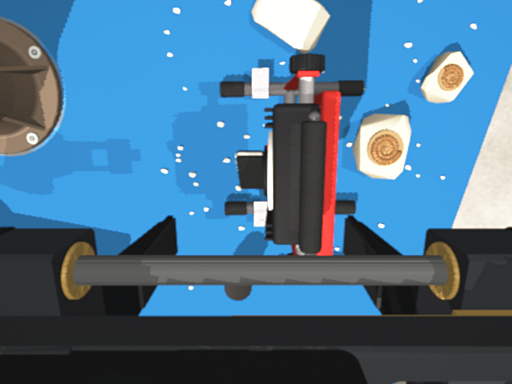

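The wrist view shows the handle bar from (313,112) to (313,253), the far knob at (307,63), the foot ends at (220,89), (364,87), (225,208) and (356,207), and the ammonite at (385,149). I'll refit the lamp pose on these.

```bash
python3 - <<'E'
from h import *
from scipy.optimize import least_squares
P=pickle.load(open('cams.pkl','rb'));K,T,s=pickle.load(open('w1.pkl','rb'));P['w']=(K,T)
L=[('scene',(0,-130,235),(192,205.7),.5),('side',(0,-130,235),(270,226.4),.5),('scene',(0,130,235),(265.5,167.2),.5),
('w',(0,130,235),(307,63),1),('w',(135,116,14.5),(364,87),1),('w',(-130,116,14.5),(220.5,89),1),('w',(135,-116,14.5),(356,207),1),('w',(-130,-116,14.5),(225,208),1)]
for use in ('w','all'):
    LL=[l for l in L if use=='all' or l[0]=='w']
    def f(p):
        A=lampT(p);o=[w*(proj(*P[n],A[:3,:3]@np.array(l)+A[:3,3])[0]-np.array(u)) for n,l,u,w in LL]
        l=lambda y:A[:3,:3]@np.array([100*np.sin(p[3]),y,235+100*np.cos(p[3])])+A[:3,3]
        o.append(proj(K,T,l(0))[0]-[313.2,182.5]);return np.concatenate(o)
    r=least_squares(f,[575,0,.195,0]);print(r.x);print(f(r.x).reshape(-1,2))
    am=[('scene',(275.3,264.5),.5),('side',(298.6,214.6),.5),('w',(385.5,149),1)]
    for z in (None,46):
        g=lambda p:np.concatenate([w*(proj(*P[n],p if z is None else [p[0],p[1],z])[0]-u) for n,u,w in am])
        a=least_squares(g,[700,0,46]).x
        if z:a[2]=z
        A=lampT(r.x);l=A[:3,:3].T@(a-A[:3,3]);print(a,l,np.arctan2(235-46,l[0]))
E
```

```text
[572.863  -2.975   0.21   -0.064]
[[ 0.899 -2.525]
 [-1.303 -0.738]
 [ 0.175 -0.888]
 [-0.76  -1.374]
 [ 0.464 -0.795]
 [-0.009  4.168]]
[743.888  35.952  44.838] [175.383   2.381  44.838] 0.8227509096171378
[743.518  35.919  46.   ] [175.014   2.427  46.   ] 0.8237999769729403
[572.983  -2.926   0.21   -0.065]
[[-0.295  0.087]
 [-0.346 -0.506]
 [-1.211 -0.564]
 [ 1.019 -2.548]
 [-1.228 -0.744]
 [ 0.249 -0.911]
 [-0.703 -1.378]
 [ 0.519 -0.813]
 [-0.011  4.142]]
[743.888  35.952  44.838] [175.255   2.377  44.838] 0.8231138478500939
[743.518  35.919  46.   ] [174.887   2.422  46.   ] 0.8241636359109222
```

```bash
sed -i 's/^LP=.*/LP=[573.0,-2.9,0.21]/' h.py; python3 - <<'E'
from h import *
print(row(L2W([-6.5,0,430]),Rt(0)),row(L2W([-6.5,0,324]),Rt(0)))
E
```

```text
[ 0.172  0.012  0.154 -0.    -0.    -0.007] [ 0.172  0.012  0.507 -0.    -0.    -0.007]
```

Request:
send_rows:
  moves:
    - [[0.172,0.012,0.1,0,0,-0.008],[0.172,0.012,0.18,0,0,-0.008],[0.172,0.012,0.28,0,0,-0.008],[0.172,0.012,0.38,0,0,-0.008],[0.172,0.012,0.45,0,0,-0.008],[0.172,0.012,0.507,0,0,-0.008],[0.172,0.012,0.507,0,0,-0.008],[0.172,0.012,0.507,0,0,-0.008],[0.172,0.012,0.507,0,0,-0.008]]

```text
t: 4.28
eef_pos: [567.3, -4.4, 325.6]
tcp_rot: [3.141, -0.002, 0.211]
ft_force: [-0.1, -0.9, 0.1]
opening: 0.997
```

```bash
python3 - <<'E'
from h import *
wrist('w2');T=lampT(LP);print(T[:3,:3].T@(env.state()['eef_pos']-T[:3,3]))
E
```

```text
4.2833 [567.33   -4.431 325.556] [ 3.141 -0.002  0.211]
[ -5.817  -0.526 325.68 ]
```

View pics/w2.png

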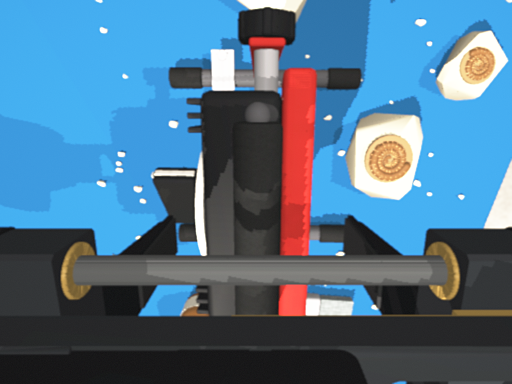

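The bar sits centred between the open fingers, at column 257 against a jaw centre of 260. Closing on it.

Request:
send_rows:
  moves:
    - [[0,0,0,0,0,0],[0,0,0,0,0,0],[0,0,0,0,0,0],[0,0,0,0,0,0],[0,0,0,0,0,0],[0,0,0,0,0,0],[0,0,0,0,0,0],[0,0,0,0,0,0],[0,0,0,0,0,0],[0,0,0,0,0,0]]
  grip: 1

```text
t: 5.17
eef_pos: [567.1, -5.2, 324.0]
tcp_rot: [-3.142, -0.0, 0.21]
ft_force: [-0.2, -0.3, -0.3]
opening: 0.355
```

```bash
python3 - <<'E'
from h import *
s=env.state();T=lampT(LP);print(s['opening']*95,s['ft_force'],T[:3,:3].T@(s['eef_pos']-T[:3,3]))
x0=(T[:3,:3].T@(s['eef_pos']-T[:3,3]))[0];t0=np.arcsin(x0/100);print('th0',t0)
for th in np.linspace(t0,.824,13)[1:]:
    print(round(th,3),np.round([(100*np.sin(th)-x0)/300,-(100*np.cos(th)-100*np.cos(t0))/300],4))
E
```

```text
33.72928665821158 [-0.244 -0.331 -0.274] [ -6.254  -1.031 324.022]
th0 -0.06258142020704306
0.011 [ 0.025 -0.001]
0.085 [0.049 0.001]
0.159 [0.074 0.004]
0.233 [0.098 0.008]
0.307 [0.121 0.015]
0.381 [0.145 0.023]
0.455 [0.167 0.033]
0.528 [0.189 0.045]
0.602 [0.21  0.058]
0.676 [0.23  0.073]
0.75 [0.248 0.089]
0.824 [0.266 0.106]
```

Still closing at 34 mm, so I'll hold a little longer.

Request:
send_rows:
  moves:
    - [[0,0,0,0,0,0],[0,0,0,0,0,0],[0,0,0,0,0,0],[0,0,0,0,0,0],[0,0,0,0,0,0]]
  grip: 1

```text
t: 5.58
eef_pos: [566.6, -5.3, 324.1]
tcp_rot: [-3.141, 0.001, 0.21]
ft_force: [-5.0, -1.7, 2.3]
opening: 0.245
```

Request:
send_rows:
  moves:
    - [[0.025,0,-0.001,0,0,0],[0.049,0,0.001,0,0,0],[0.074,0,0.004,0,0,0],[0.098,0,0.008,0,0,0],[0.121,0,0.015,0,0,0],[0.145,0,0.023,0,0,0],[0.167,0,0.033,0,0,0],[0.167,0,0.033,0,0,0],[0.167,0,0.033,0,0,0]]

```text
t: 6.33
eef_pos: [616.2, 4.6, 314.2]
tcp_rot: [3.14, 0.0, 0.21]
ft_force: [-3.1, -3.7, 1.8]
opening: 0.246
```

Request:
send_rows:
  moves:
    - [[0.022,0,0.012,0,0,0],[0.043,0,0.025,0,0,0],[0.063,0,0.04,0,0,0],[0.081,0,0.056,0,0,0],[0.099,0,0.073,0,0,0],[0.099,0,0.073,0,0,0],[0.099,0,0.073,0,0,0],[0.099,0,0.073,0,0,0]]

```text
t: 7.0
eef_pos: [645.0, 10.7, 291.8]
tcp_rot: [3.141, 0.001, 0.21]
ft_force: [-2.2, -5.2, -1.4]
opening: 0.25
```

```bash
python3 - <<'E'
from h import *
K,Tw=wrist('w3');s=env.state();T=lampT(LP);l=T[:3,:3].T@(s['eef_pos']-T[:3,3])+[0,0,11];print(s['opening']*95,s['ft_force'],l,np.arcsin(l[0]/100),np.arctan2(l[0],l[2]-235))
for q in[(0,116,235),(174.9,2.4,46),(0,140,235)]:print(q,proj(K,Tw,L2W(q)))
E
```

```text
7.0 [644.95   10.66  291.798] [3.141 0.001 0.21 ]
23.137930827510072 [-2.144 -5.185  0.01 ] [ 73.207  -1.773 302.798] 0.8213596657938944 0.8237430717034862
(0, 116, 235) [[144.774  29.694]]
(174.9, 2.4, 46) [[339.292 162.637]]
(0, 140, 235) [[141.332 -13.335]]
```

View pics/w3.png

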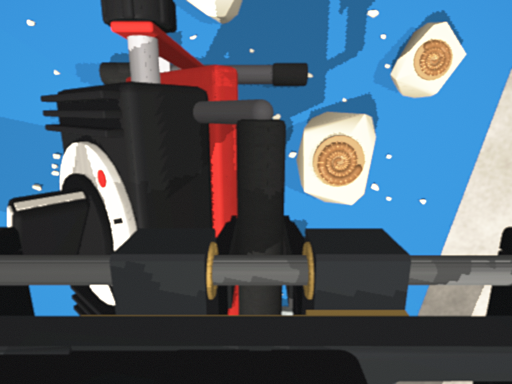

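Tilt reads about 0.822 from the grip position, against a target of 0.824. The ammonite shows at (340,161) against a predicted (339,163). Releasing and lifting.

Request:
send_rows:
  moves:
    - [[0,0,0,0,0,0],[0,0,0,0,0,0],[0,0,0,0,0,0],[0,0,0,0,0,0],[0,0,-0.05,0,0,0],[0,0,-0.15,0,0,0],[0,0,-0.25,0,0,0],[0,0,-0.35,0,0,0],[0,0,-0.45,0,0,0],[0,0,-0.45,0,0,0],[0,0,-0.45,0,0,0]]
  grip: -1

```text
t: 7.97
eef_pos: [645.3, 11.6, 428.7]
tcp_rot: [3.141, -0.003, 0.21]
ft_force: [0.4, -0.3, -0.7]
opening: 0.959
```

```bash
cat >>h.py <<'E'
TH=.823
def sel(d,joint,th=TH,off=(0,0)): # grasp point at d mm behind hinge, on axis (+off: face-y, face-z), jaws across the bar
    a=np.array([np.cos(th),0,-np.sin(th)]);up=np.array([np.sin(th),0,np.cos(th)])
    return L2W(np.array([0,0,235])-(d-11)*a+np.array([0,off[0],0])+off[1]*up),Rt(np.pi/2-th,spin=joint-.9+np.pi/2)
E
python3 - <<'E'
from h import *
s=env.state();print(s['joints'],s['eef_pos']);p,r=sel(194,0.3);print(p,r.apply([0,0,1]),r.apply([1,0,0]));print(row(p,r))
E
```

```text
[-0.084  0.403  1.169  0.     1.566 -0.295] [645.341  11.599 428.686]
[451.289 -28.842 369.174] [ 0.665  0.142 -0.733] [ 0.577 -0.721  0.384]
[-0.661 -0.004  0.196  0.23   0.435  0.589]
```

Request:
send_rows:
  moves:
    - [[-0.66,0,0,0.23,0.435,0.589],[-0.66,0,0,0.23,0.435,0.589],[-0.66,0,0,0.23,0.435,0.589],[-0.66,0,0,0.23,0.435,0.589],[-0.66,0,0,0.23,0.435,0.589],[-0.66,0,0.1,0.23,0.435,0.589],[-0.66,0,0.196,0.23,0.435,0.589],[-0.66,0,0.196,0.23,0.435,0.589],[-0.66,0,0.196,0.23,0.435,0.589],[-0.66,0,0.196,0.23,0.435,0.589],[-0.66,0,0.196,0.23,0.435,0.589],[-0.66,0,0.196,0.23,0.435,0.589]]

```text
t: 8.97
eef_pos: [451.0, -29.7, 367.7]
tcp_rot: [-2.494, -0.391, -0.893]
ft_force: [0.0, -0.2, 0.4]
opening: 1.0
```

```bash
python3 - <<'E'
from h import *
K,T=wrist('w4');print(env.state()['joints'])
a=np.array([np.cos(TH),0,-np.sin(TH)]);up=np.array([np.sin(TH),0,np.cos(TH)]);lf=np.array([0,1,0])
Q=lambda x,y,z:proj(K,T,L2W(np.array([0,0,235])+x*a+y*lf+z*up))[0]
print('sel top',Q(-85,0,0),'dial',Q(-45,0,0),'handle',Q(0,0,100),Q(0,65,100),Q(0,-65,100))
for m in(.9,.3,-.3,-.9):print(m,Q(-45,42*np.sin(m),42*np.cos(m)))
for j in(0,.6):
  b=.9-j;print('tip',j,Q(-85,31*np.sin(b),31*np.cos(b)))
E
```

```text
8.9667 [450.96  -29.746 367.663] [-2.494 -0.391 -0.893]
[-0.472 -0.128  2.144  0.771  0.659 -0.225]
sel top [260.789 191.926] dial [260.835 181.712] handle [315.464  94.656] [263.837  56.647] [364.411 130.692]
0.9 [247.59  139.665]
0.3 [274.204 139.692]
-0.3 [295.757 154.715]
-0.9 [304.441 178.755]
tip 0 [249.654 156.862]
tip 0.6 [272.026 156.889]
```

View pics/w4.png

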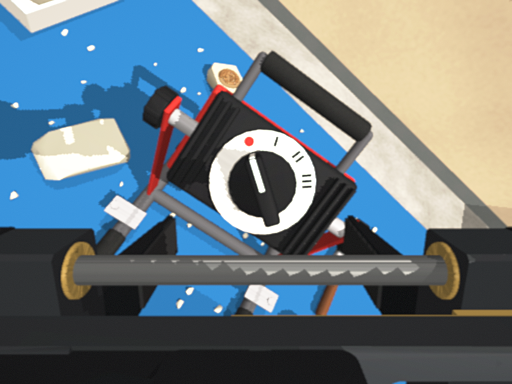

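The view from behind shows the selector pointing at the red dot, so it is at off. The marks are at (249,141), (276,142), (298,157) and (307,181), all about 2 px right of and below prediction. I'll fit that offset and approach.

```bash
python3 - <<'E'
from h import *
from scipy.optimize import least_squares
K,T,s=pickle.load(open('w4.pkl','rb'))
obs=[(249,141),(276,142),(298,157),(307,181)]
def f(p):
    th=TH;a=np.array([np.cos(th),0,-np.sin(th)]);up=np.array([np.sin(th),0,np.cos(th)])
    return np.concatenate([proj(K,T,L2W(np.array([0,0,235])-45*a+np.array([0,1,0])*(p[0]+42*np.sin(m))+up*(p[1]+42*np.cos(m))))[0]-o for m,o in zip((.9,.3,-.3,-.9),obs)])
r=least_squares(f,[0,0]);print(r.x,r.fun)
print(row(*sel(126,0,off=r.x)))
p1,R1=sel(126,0,off=r.x);print(row(*sel(76,0,off=r.x),p1,R1))
E
```

```text
[-2.662 -0.499] [ 0.658  0.736  0.231 -0.237 -0.272 -0.26  -0.637 -0.293]
[ 0.006  0.001  0.224  0.002  0.003 -0.19 ]
[0.    0.    0.167 0.    0.    0.   ]
```

Request:
send_rows:
  moves:
    - [[0.006,0.001,0.06,0.002,0.003,-0.19],[0.006,0.001,0.12,0.002,0.003,-0.19],[0.006,0.001,0.18,0.002,0.003,-0.19],[0.006,0.001,0.224,0.002,0.003,-0.19],[0.006,0.001,0.224,0.002,0.003,-0.19],[0.006,0.001,0.224,0.002,0.003,-0.19],[0.006,0.001,0.224,0.002,0.003,-0.19],[0.006,0.001,0.224,0.002,0.003,-0.19],[0.006,0.001,0.224,0.002,0.003,-0.19],[0.006,0.001,0.224,0.002,0.003,-0.19]]
  grip: 0.3

```text
t: 9.85
eef_pos: [496.8, -22.0, 320.1]
tcp_rot: [-2.616, -0.563, -0.619]
ft_force: [0.2, 0.6, 0.2]
opening: 0.374
```

```bash
python3 - <<'E'
from h import *
K,T=wrist('w5');s=env.state();print(s['opening']*95);Tt=R.from_euler('xyz',s['tcp_rot'])
for d in(0,48,39):print(d,proj(K,T,Tt.apply([0,0,d-11+0.])+s['eef_pos']))
print(row(*sel(76,0,off=(-2.7,-.5))))
E
```

```text
9.85 [496.757 -22.003 320.089] [-2.616 -0.563 -0.619]
33.99740131539153
0 [[260.623 247.001]]
48 [[260.379 217.182]]
39 [[260.416 221.722]]
[-0.002  0.001  0.169 -0.    -0.002 -0.002]
```

View pics/w5.png

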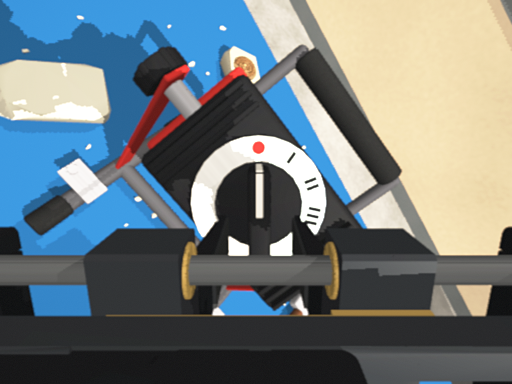

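The selector stands upright at column 259–260, centred between the fingers. Advancing, then narrowing the jaws to about 17 mm without clamping.

Request:
send_rows:
  moves:
    - [[0,0,0.04,0,0,0],[0,0,0.08,0,0,0],[0,0,0.12,0,0,0],[0,0,0.15,0,0,0],[0,0,0.167,0,0,0],[0,0,0.167,0,0,0],[0,0,0.167,0,0,0],[0,0,0.167,0,0,0]]

```text
t: 10.57
eef_pos: [530.1, -14.8, 283.3]
tcp_rot: [-2.616, -0.563, -0.619]
ft_force: [-0.4, -0.8, -0.1]
opening: 0.349
```

Request:
send_rows:
  moves:
    - [[0,0,0,0,0,0],[0,0,0,0,0,0],[0,0,0,0,0,0],[0,0,0,0,0,0],[0,0,0,0,0,0],[0,0,0,0,0,0]]
  grip: 0.64

```text
t: 11.07
eef_pos: [530.3, -14.8, 282.9]
tcp_rot: [-2.616, -0.562, -0.619]
ft_force: [0.1, 0.4, 0.0]
opening: 0.181
```

```bash
python3 - <<'E'
from h import *
s=env.state();print(s['opening']*95,s['ft_force'],s['moment'],s['joints']);print(row(*sel(76,1.2,off=(-2.7,-.5))))
E
```

```text
17.20017486397471 [0.076 0.448 0.029] [-0.19   0.516 -0.006] [-0.331  0.122  2.168  1.129  0.398 -0.837]
[-0.002  0.001  0.001 -0.001 -0.001  0.762]
```

Request:
send_rows:
  moves:
    - [[0,0,0,0,0,0.065],[0,0,0,0,0,0.13],[0,0,0,0,0,0.2],[0,0,0,0,0,0.27],[0,0,0,0,0,0.34],[0,0,0,0,0,0.41],[0,0,0,0,0,0.48],[0,0,0,0,0,0.55],[0,0,0,0,0,0.62],[0,0,0,0,0,0.69],[0,0,0,0,0,0.75],[0,0,0,0,0,0.785]]

```text
t: 12.07
eef_pos: [529.9, -14.0, 282.4]
tcp_rot: [-2.422, 0.23, -1.614]
ft_force: [1.6, 1.3, -0.2]
opening: 0.18
```

```bash
python3 - <<'E'
from h import *
s=env.state();print(s['opening']*95,s['ft_force'],s['moment'],s['joints'],s['eef_pos']);print(row(*sel(76,1.2,off=(-2.7,-.5))));print(row(*sel(76,1.23,off=(-2.7,-.5))))
E
```

```text
17.12517958298106 [ 1.601  1.338 -0.197] [0.043 0.527 0.131] [-0.33   0.122  2.169  1.129  0.399  0.401] [529.915 -14.013 282.444]
[ 0.003 -0.     0.    -0.     0.001 -0.026]
[ 0.003 -0.     0.    -0.     0.001 -0.007]
```

Request:
send_rows:
  moves:
    - [[0,0,0,0,0,-0.015],[0,0,0,0,0,-0.015],[0,0,0,0,0,-0.015],[0,0,0,0,0,-0.015],[0,0,-0.06,0,0,-0.015],[0,0,-0.16,0,0,-0.015],[0,0,-0.26,0,0,-0.015],[0,0,-0.36,0,0,-0.015],[0,0,-0.4,0,0,-0.015],[0,0,-0.4,0,0,-0.015],[0,0,-0.4,0,0,-0.015],[0,0,-0.4,0,0,-0.015]]
  grip: 0

```text
t: 13.07
eef_pos: [450.6, -31.7, 369.9]
tcp_rot: [-2.417, 0.21, -1.593]
ft_force: [-0.7, -0.6, -0.6]
opening: 0.499
```

```bash
python3 - <<'E'
from h import *
K,T=wrist('w6')
a=np.array([np.cos(TH),0,-np.sin(TH)]);up=np.array([np.sin(TH),0,np.cos(TH)]);lf=np.array([0,1,0])
Q=lambda x,y,z:proj(K,T,L2W(np.array([0,0,235])+x*a+(y-2.7)*lf+z*up))[0]
print('handle',Q(0,0,100),Q(0,65,100),Q(0,-65,100))
for m in(.9,.3,-.3,-.9):print(m,Q(-45,42*np.sin(m),42*np.cos(m)))
print('line',Q(-85,31*np.sin(-.3),31*np.cos(-.3)),Q(-85,0,0))
E
python3 - <<'E'
import cv2
i=cv2.imread('pics/w6.png');cv2.imwrite('pics/w6z.png',cv2.resize(i[20:270,120:420],None,fx=2.4,fy=2.4,interpolation=cv2.INTER_CUBIC))
E
```

```text
13.0667 [450.597 -31.728 369.917] [-2.417  0.21  -1.593]
handle [229.908  84.263] [171.559 104.192] [289.98   63.746]
0.9 [218.505 168.19 ]
0.3 [233.927 147.682]
-0.3 [258.898 139.55 ]
-0.9 [284.077 147.088]
line [258.909 156.909] [259.366 193.278]
```

View pics/w6z.png

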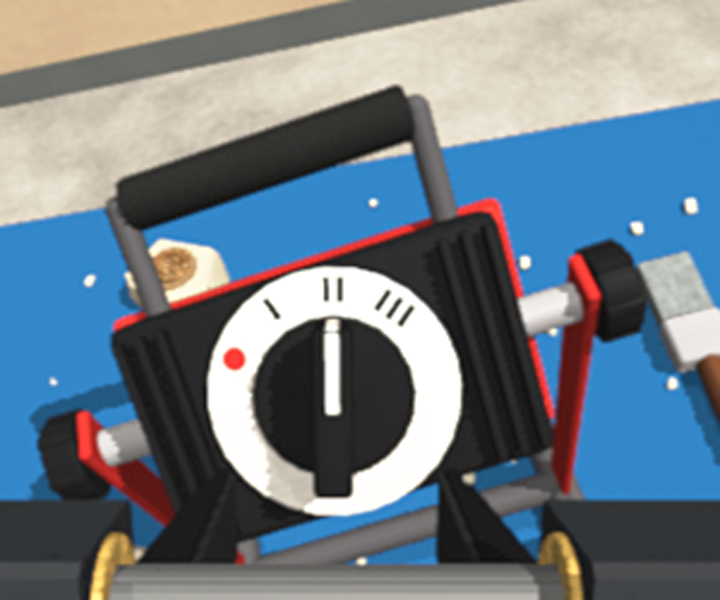

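The selector is at two bars. The marks are within about 1 px of prediction. A joint fit on marks, handle and knobs should confirm the tilt.

```bash
python3 - <<'E'
from h import *
from scipy.optimize import least_squares
V={n:pickle.load(open(n+'.pkl','rb'))[:2] for n in('w1','w3','w4','w6')}
z=lambda u,v:(120+u/2.4,20+v/2.4)
M=[-45];mk=[(-45,42*np.sin(m),42*np.cos(m)) for m in(.9,.3,-.3,-.9)]
H=[('w6',q,z(*u)) for q,u in zip(mk,[(234,358),(272,309),(333,289),(394,308)])]+[('w6',(0,0,100),z(265,157))]
H4=[('w4',q,u) for q,u in zip(mk,[(249,141),(276,142),(298,157),(307,181)])]+[('w4',(0,0,100),(317,96))]
S=[('w6',(0,-130,235),z(614,290)),('w6',(0,130,235),z(70,455)),('w4',(0,130,235),(161,106))]
def f(p,hs):
    th=p[2];A=lampT([p[0],p[1],.21]);a=np.array([np.cos(th),0,-np.sin(th)]);up=np.array([np.sin(th),0,np.cos(th)])
    W=lambda l:A[:3,:3]@np.array(l,float)+A[:3,3]
    o=[proj(*V[n],W(np.array([0,q[1],235])+q[0]*a+q[2]*up))[0]-u for n,q,u in hs]+[proj(*V[n],W(l))[0]-u for n,l,u in S if n in [h[0] for h in hs]]
    return np.concatenate(o)
for hs in(H,H4,H+H4):
    r=least_squares(f,[573,-3,.82],args=(hs,),loss='soft_l1');print(r.x,'std',np.sqrt(np.diag(np.linalg.inv(r.jac.T@r.jac))))
    A=lampT([r.x[0],r.x[1],.21]);l=A[:3,:3].T@(np.array([743.5,35.9,46])-A[:3,3]);print('want',np.arctan2(189,l[0]),l)
print(f(r.x,H+H4).reshape(-1,2))
E
```

```text
[571.427  -5.509   0.84 ] std [1.021 0.499 0.019]
want 0.8183842026987547 [176.925   4.629  46.   ]
[573.145  -5.61    0.819] std [0.989 0.497 0.019]
want 0.8230855591947815 [175.265   5.086  46.   ]
[572.218  -5.553   0.83 ] std [0.669 0.356 0.013]
want 0.8205462754326391 [176.16    4.837  46.   ]
[[ 0.88  -0.114]
 [ 0.502 -0.239]
 [ 0.093 -0.044]
 [-0.101 -0.406]
 [-0.466 -0.155]
 [ 0.328  0.815]
 [-0.042 -0.167]
 [-0.499 -0.16 ]
 [-0.829 -0.128]
 [-0.182  0.832]
 [-1.407 -1.673]
 [ 1.587  0.437]
 [-1.362 -0.16 ]]
```

```bash
python3 - <<'E'
from h import *
print(row(L2W([-30,0,470]),Rt(0)))
E
```

```text
[-0.15  -0.436 -0.028 -0.446 -0.324 -1.135]
```

```bash
python3 - <<'E'
from h import *
print(row(L2W([-30,0,470]),Rt(0,spin=.5)))
E
```

```text
[-0.15  -0.436 -0.028 -0.478 -0.191 -0.836]
```

Request:
send_rows:
  moves:
    - [[0,-0.15,-0.15,-0.08,-0.03,-0.14],[-0.05,-0.3,-0.2,-0.16,-0.06,-0.28],[-0.1,-0.4,-0.2,-0.24,-0.1,-0.42],[-0.15,-0.436,-0.15,-0.32,-0.13,-0.56],[-0.15,-0.436,-0.1,-0.4,-0.16,-0.7],[-0.15,-0.436,-0.03,-0.478,-0.191,-0.836],[-0.15,-0.436,-0.03,-0.478,-0.191,-0.836],[-0.15,-0.436,-0.03,-0.478,-0.191,-0.836],[-0.15,-0.436,-0.03,-0.478,-0.191,-0.836],[-0.15,-0.436,-0.03,-0.478,-0.191,-0.836],[-0.15,-0.436,-0.03,-0.478,-0.191,-0.836],[-0.15,-0.436,-0.03,-0.478,-0.191,-0.836]]

```text
t: 14.12
eef_pos: [543.9, -8.8, 469.7]
tcp_rot: [-3.123, -0.005, -0.32]
ft_force: [0.0, -0.1, 0.3]
opening: 0.499
```

Request:
send_rows:
  moves:
    - [[0,0,0,0,0,0],[0,0,0,0,0,0],[0,0,0,0,0,0]]

```text
t: 14.37
eef_pos: [543.1, -8.9, 470.6]
tcp_rot: [-3.118, -0.008, -0.329]
ft_force: [0.7, 0.3, -0.1]
opening: 0.5
```

```bash
python3 - <<'E'
from h import *
K,T=wrist('w7');p=[572.2,-5.5,.21]
for th in(.80,.82,.84,.86):
    a=np.array([np.cos(th),0,-np.sin(th)]);up=np.array([np.sin(th),0,np.cos(th)])
    Q=lambda x,y,z:np.round(proj(K,T,L2W(np.array([0,y,235])+x*a+z*up,p))[0],1)
    print(th,'handle ends',Q(0,62,100),Q(0,-62,100),'red/low/med/full',*[Q(-45,42*np.sin(m),42*np.cos(m)) for m in(.9,.3,-.3,-.9)])
print('ammo',proj(K,T,[743.5,35.9,46]),'knobs',proj(K,T,L2W([0,130,235],p)),proj(K,T,L2W([0,-130,235],p)))
i=cv2.imread('pics/w7.png');cv2.imwrite('pics/w7z.png',cv2.resize(i[0:250,150:462],None,fx=2.4,fy=2.4,interpolation=cv2.INTER_CUBIC))
E
```

```text
14.3667 [543.12   -8.891 470.554] [-3.118 -0.008 -0.329]
0.8 handle ends [316.   79.2] [372.1 185.1] red/low/med/full [257.7 147.4] [275.6 159.9] [287.2 179.5] [287.6 197.7]
0.82 handle ends [317.   78.6] [372.7 184.2] red/low/med/full [258.4 146.9] [276.6 159.3] [288.1 178.9] [288.4 197.3]
0.84 handle ends [317.9  78.1] [373.4 183.2] red/low/med/full [259.3 146.5] [277.6 158.7] [289.1 178.4] [289.2 196.9]
0.86 handle ends [318.8  77.6] [374.  182.4] red/low/med/full [260.1 146. ] [278.6 158.1] [290.1 177.8] [290.  196.5]
ammo [[356.481  94.96 ]] knobs [[224.401  67.29 ]] [[328.264 244.505]]
```

View pics/w7z.png

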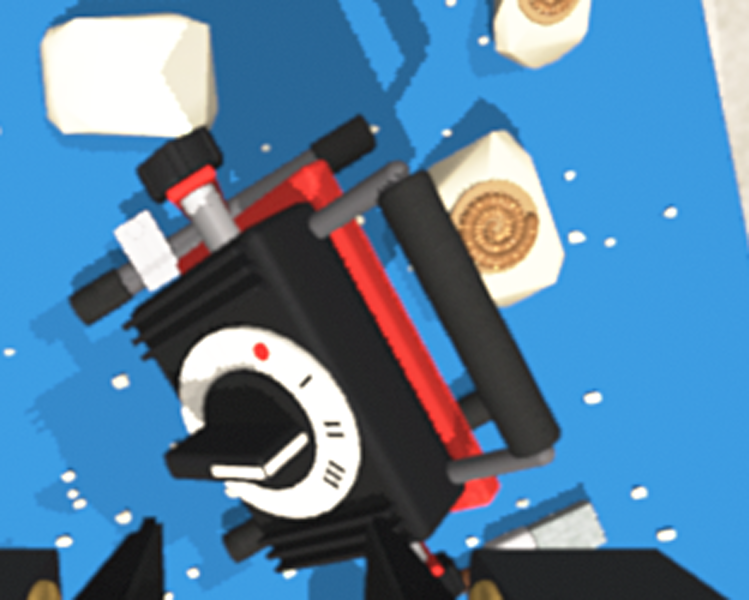

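The top view agrees: marks at (259,146), (277.5,159), (289,179) and (289,198), and handle centre at (345,130), put the tilt at about 0.825. The ammonite at (356,95) has not moved, and the gripper is clear. Handing in.

```bash
python3 -c "
from h import *
print(env.state()['t'],env.job_done())"
```

```text
the job is handed in; nothing more can be done
14.4167 None
```

I tipped the lamp's head down first, gripping it by the handle. I then turned the selector from off to medium with the jaws held just wider than its bar, and handed in at 14.4 s with the gripper clear of everything.

- **Aim:** the last top view puts the tilt at about 0.825 rad, where aiming at the middle of the ammonite calls for 0.82 to 0.824. The ammonite was where I had first measured it. The separate fits did not agree exactly: 0.819 before turning the selector and 0.840 after, each good to about ±0.02, with a joint fit of 0.830 ± 0.013. I took the difference as measuring error, because the force readings between moves stayed under about 2 N while turning.
- **Selector:** a picture taken after letting go shows its white line at the two-bar mark. I judged that it sits in its click from that picture only.
- **Other things:** the fossil was in place in the last view, and I never touched the slab, brush or jar. I did not re-measure those three at the end. The highest force reading was about 6 N.

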